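# Find the cartridge case that is not empty and dock it

## Robot

A 6-joint arm with a two-finger parallel gripper is mounted at the origin on the work surface. World frame = base frame: x ahead of the robot, y to its left, z up, the work surface at z = 0. Lengths are in m, angles in degrees, forces in N, time in s.
With the tool pointing down it reaches from about 0.325 to 0.775 m from the base axis. Payload 5.5 kg.
Tool frame: the origin (TCP) lies on the centre line of the jaws, within the pads' length; the fingertips stand 17 mm ahead of it and the grasp point (between the pads) lies 2 mm behind it (robot.tip_reach is the distance from the TCP to the fingertips, in m); z points along the fingers, y is the direction in which the jaws open and shut (so a half turn about z gives the same grasp; the last joint's range is limited). The gripper opens to 85 mm and grips with 20 to 120 N. Pads are 22 mm wide; open, the fingers measure 114 mm over their backs; the gripper's body (76 mm by 85 mm) begins 54 mm behind the grasp point. The pads swing forward as they close: fully open they stand 13 mm farther back than shut.
Start: joints at [-69.712, 5.22, 70.514, -0, 104.267, -3.249], TCP at [0.24, -0.55, 0.221] pointing down, gripper open.
Joint ranges: [-164.24, 164.24], [-49.07, 125.15], [9.68, 141.18], [-86.29, 266.29], [3.28, 154.24], [-151.56, 151.56]. Speed limits (degrees/s): [147.25, 147.25, 172.46, 180, 180, 180].

## Interface

Orientations are given as [roll, pitch, yaw] about the fixed x, y, z axes, in that order (R = Rz(yaw) Ry(pitch) Rx(roll)).
In Python, from rig import robot gives the robot as it stands. The module is installed in compiled form; this text tells all that it offers.
- The arm moves only by the tool move_arm, never from a script. Its argument "commands" is text: rows parted by semicolons, each of 4 numbers parted by spaces: the shift along the tool's x, y, z in units of 800 mm (1.0 is 800 mm), then the turn about the tool's z in units of 6 degrees (1.0 is 6 degrees). A call has 1 to 12 rows; each row shifts and turns the commanded pose from where the row before left it, along the tool's axes as they then stand; what a row does not reach is not made up. A row lasts 1/8 s, in which the tool goes at most 62.5 mm and 10.7 degrees, less where a joint would pass 70% of its speed; a pose out of reach is approached as far as the arm can. A call with a number of a shift or a turn outside -1 to 1 is refused whole. A call with a gripper value outside its range is refused whole. "fingers" is the closure in counts, from 0 (fully open) to 255 (shut), set as the call begins (left out, the last holds). The fingers move at their own pace and stop on an object; "force" is the grip in N (left out, the last holds). Time passes only in rows, so rows that do not move let the fingers close. It gives the time, the measured TCP pose, the force and the opening at its end, in the units of the state.
- robot.read_state(): the state, without advancing time (a new reading comes with each control period).
- robot.grab_frame(name): name is "side" or "top"; returns a dict with "img" (480x640x3 uint8, blue, green, red), "intrinsics" (3x3 intrinsics, pixels), "distortion" ([k1, k2, p1, p2, k3] as OpenCV has them; the pictures are not rectified), "rvec" (rotation vector, rad) and "tvec" (3), from world to camera coordinates, as OpenCV has them. Camera axes: x right, y down, z forward; pixel columns grow to the right and rows downward; lengths in m; the calibration is good to about 2 mm. A picture is of the moment at which its call begins. There is no depth.
- robot.close_job(): hands the job in, once; it reports no verdict.
The state is a dict: "time_s": time; "q": joint angles; "joint_vel": joint speeds; "effort": joint torques, N m; "position": TCP position; "ee_rot": TCP orientation; "force": force on the tool from outside, world axes, zero at the start; "ft_torque": the same for the moment, N m; "grip_width": finger opening in m.
Only numpy, scipy, OpenCV 4.12 (cv2) and the standard library are available. Lean on these libraries where they do the work, as an engineer would, in place of code of your own. Each camera call takes 0.05 s, during which the arm holds its last target. There are 200 camera calls.

## Task

Three closed cartridge cases stand in the three-bay stand; all should be empty, but one still has a metal cartridge loose inside. Taking the left one first, then the middle, then the right, lift each case clear above the others, swing it at least 4 cm to the left and then 4 cm to the right along the row, feeling for rattle or weight, and stand it back in its own bay before taking the next. Then stand the full case squarely in the white dock, down on its base midway along the cheeks, leaving the two empties in their bays; keep the cases upright, drop nothing, and do not disturb the other things on the bench.

Things in the scene. Friction and masses are not known exactly. Their poses are not given: they have to be found in the camera images.
- stand: fixed aluminium three-bay stand; origin mid-underside, on the bench; z up, y along the row to the left bay, x away from the robot. Base 62 (x) x 226 (y) x 6 mm. Partitions 2 mm thick, 62 mm high at y = -111, -37, 37, 111 mm: bays' middles at y = 74, 0, -74, open on both x sides and above. Each case's axes lie along the stand's: it can be gripped only across its 46 mm (x)
- dock: fixed white dock; origin mid-underside, on the bench, z up. Base 90 (x) x 74 (y) x 8 mm; two upright cheeks 56 mm long (y), 9 mm thick, 104 mm high, inner faces at x = -28 and 28 mm; open above and at both y ends. A case stands on the base between them, its x along the dock's x (either way round). No finger fits between case and cheek: there it is held across its 60 mm (y)
- case_left_center (a point): centre of the left case (as seen from the robot), half-way up. Closed box of plain grey plastic, 46 (x) x 60 (y) x 100 mm tall (z), lid fixed. The three look alike. Empty: 125 to 185 g. Exactly one, any of them, is full: 375 to 550 g, with a loose metal cylinder inside (30 mm across, 80 mm long) that slides and knocks about
- case_middle_center (a point): centre of the middle case (as seen from the robot), half-way up. Closed box of plain grey plastic, 46 (x) x 60 (y) x 100 mm tall (z), lid fixed. The three look alike. Empty: 125 to 185 g. Exactly one, any of them, is full: 375 to 550 g, with a loose metal cylinder inside (30 mm across, 80 mm long) that slides and knocks about
- case_right_center (a point): centre of the right case (as seen from the robot), half-way up. Closed box of plain grey plastic, 46 (x) x 60 (y) x 100 mm tall (z), lid fixed. The three look alike. Empty: 125 to 185 g. Exactly one, any of them, is full: 375 to 550 g, with a loose metal cylinder inside (30 mm across, 80 mm long) that slides and knocks about
- case_left: the left case: the same box, origin at the middle of its underside
- case_middle: the middle case: the same box, origin at the middle of its underside
- case_right: the right case: the same box, origin at the middle of its underside
- bottle1_center (a point): bystander: glass bottle with cap, 80 mm across, 180 mm tall, its centre half-way up
- bottle2_center (a point): bystander: glass bottle with cap, 80 mm across, 180 mm tall, its centre half-way up
- beaker_center (a point): bystander: glass beaker, 68 mm across, 85 mm tall, its centre half-way up
- tipbox_center (a point): bystander: closed pipette-tip box, 85 (x) x 120 (y) x 60 mm tall, its centre half-way up
- vialrack_center (a point): bystander: white rack of vials, 70 (x) x 110 (y) x 37 mm tall, its centre half-way up
- wrench_grip (a point): bystander: wrench lying flat, about 140 mm long along its x, under 25 mm high; this point is on its handle, some 28 mm from the middle of the tool, which lies towards +x
- mouse_center (a point): bystander: computer mouse, 100 (x) x 58 (y) x 32 mm, its centre half-way up
There are look-alikes about, which are no part of the job. What is shaped like the case_left but blue or yellow is not meant.

How it is judged (in metres and radians):
On the way, in this order (a step that is already met when the one before it is completed fails the run):
1. the left case, held clear above the stand, is swung to the left: at least 30 mm to the left of its bay's middle, measured along the row, while the other two stand in their bays (height (world z) of case_left_center above 0.14 m and y of case_left_center in the frame of stand above 0.104 m and contact force between the fingers and case_left above 0.5 N and x of case_middle_center in the frame of stand between -0.02 and 0.02 m and y of case_middle_center in the frame of stand between -0.012 and 0.012 m and z of case_middle_center in the frame of stand between 0.05 and 0.062 m and angle between each of case_middle_center, case_right_center's own z axis and vertical below 0.1 rad and x of case_right_center in the frame of stand between -0.02 and 0.02 m and y of case_right_center in the frame of stand between -0.086 and -0.062 m and z of case_right_center in the frame of stand between 0.05 and 0.062 m), for 0.02 s.
2. the left case, held clear above the stand, is swung to the right: at least 30 mm to the right of its bay's middle, measured along the row, while the other two stand in their bays (height (world z) of case_left_center above 0.14 m and y of case_left_center in the frame of stand below 0.044 m and contact force between the fingers and case_left above 0.5 N and x of case_middle_center in the frame of stand between -0.02 and 0.02 m and y of case_middle_center in the frame of stand between -0.012 and 0.012 m and z of case_middle_center in the frame of stand between 0.05 and 0.062 m and angle between each of case_middle_center, case_right_center's own z axis and vertical below 0.1 rad and x of case_right_center in the frame of stand between -0.02 and 0.02 m and y of case_right_center in the frame of stand between -0.086 and -0.062 m and z of case_right_center in the frame of stand between 0.05 and 0.062 m), for 0.02 s.
3. the middle case, held clear above the stand, is swung to the left: at least 30 mm to the left of its bay's middle, measured along the row, while the other two stand in their bays (height (world z) of case_middle_center above 0.14 m and y of case_middle_center in the frame of stand above 0.03 m and contact force between the fingers and case_middle above 0.5 N and x of case_left_center in the frame of stand between -0.02 and 0.02 m and y of case_left_center in the frame of stand between 0.062 and 0.086 m and z of case_left_center in the frame of stand between 0.05 and 0.062 m and angle between each of case_left_center, case_right_center's own z axis and vertical below 0.1 rad and x of case_right_center in the frame of stand between -0.02 and 0.02 m and y of case_right_center in the frame of stand between -0.086 and -0.062 m and z of case_right_center in the frame of stand between 0.05 and 0.062 m), for 0.02 s.
4. the middle case, held clear above the stand, is swung to the right: at least 30 mm to the right of its bay's middle, measured along the row, while the other two stand in their bays (height (world z) of case_middle_center above 0.14 m and y of case_middle_center in the frame of stand below -0.03 m and contact force between the fingers and case_middle above 0.5 N and x of case_left_center in the frame of stand between -0.02 and 0.02 m and y of case_left_center in the frame of stand between 0.062 and 0.086 m and z of case_left_center in the frame of stand between 0.05 and 0.062 m and angle between each of case_left_center, case_right_center's own z axis and vertical below 0.1 rad and x of case_right_center in the frame of stand between -0.02 and 0.02 m and y of case_right_center in the frame of stand between -0.086 and -0.062 m and z of case_right_center in the frame of stand between 0.05 and 0.062 m), for 0.02 s.
5. the right case, held clear above the stand, is swung to the left: at least 30 mm to the left of its bay's middle, measured along the row, while the other two stand in their bays (height (world z) of case_right_center above 0.14 m and y of case_right_center in the frame of stand above -0.044 m and contact force between the fingers and case_right above 0.5 N and x of case_left_center in the frame of stand between -0.02 and 0.02 m and y of case_left_center in the frame of stand between 0.062 and 0.086 m and z of case_left_center in the frame of stand between 0.05 and 0.062 m and angle between each of case_left_center, case_middle_center's own z axis and vertical below 0.1 rad and x of case_middle_center in the frame of stand between -0.02 and 0.02 m and y of case_middle_center in the frame of stand between -0.012 and 0.012 m and z of case_middle_center in the frame of stand between 0.05 and 0.062 m), for 0.02 s.
6. the right case, held clear above the stand, is swung to the right: at least 30 mm to the right of its bay's middle, measured along the row, while the other two stand in their bays (height (world z) of case_right_center above 0.14 m and y of case_right_center in the frame of stand below -0.104 m and contact force between the fingers and case_right above 0.5 N and x of case_left_center in the frame of stand between -0.02 and 0.02 m and y of case_left_center in the frame of stand between 0.062 and 0.086 m and z of case_left_center in the frame of stand between 0.05 and 0.062 m and angle between each of case_left_center, case_middle_center's own z axis and vertical below 0.1 rad and x of case_middle_center in the frame of stand between -0.02 and 0.02 m and y of case_middle_center in the frame of stand between -0.012 and 0.012 m and z of case_middle_center in the frame of stand between 0.05 and 0.062 m), for 0.02 s.
At the end, for the whole second after the job is handed in: The full case stands upright (0.1 rad) on the dock's base between the cheeks, within 8 mm in x and 15 mm in y of its middle, pressing on it with over 2.6 N (only the full one does); the other two stand upright in their own bays, within 20 mm in x and 12 mm in y of the middle; all at rest ((((x of case_left_center in the frame of dock between -0.008 and 0.008 m and y of case_left_center in the frame of dock between -0.015 and 0.015 m and z of case_left_center in the frame of dock between 0.052 and 0.064 m and angle between case_left_center's own z axis and vertical below 0.1 rad and contact force between case_left and dock above 2.6 N) and (x of case_middle_center in the frame of stand between -0.02 and 0.02 m and y of case_middle_center in the frame of stand between -0.012 and 0.012 m and z of case_middle_center in the frame of stand between 0.05 and 0.062 m and angle between case_middle_center's own z axis and vertical below 0.1 rad) and (x of case_right_center in the frame of stand between -0.02 and 0.02 m and y of case_right_center in the frame of stand between -0.086 and -0.062 m and z of case_right_center in the frame of stand between 0.05 and 0.062 m and angle between case_right_center's own z axis and vertical below 0.1 rad)) or ((x of case_middle_center in the frame of dock between -0.008 and 0.008 m and y of case_middle_center in the frame of dock between -0.015 and 0.015 m and z of case_middle_center in the frame of dock between 0.052 and 0.064 m and angle between case_middle_center's own z axis and vertical below 0.1 rad and contact force between case_middle and dock above 2.6 N) and (x of case_left_center in the frame of stand between -0.02 and 0.02 m and y of case_left_center in the frame of stand between 0.062 and 0.086 m and z of case_left_center in the frame of stand between 0.05 and 0.062 m and angle between case_left_center's own z axis and vertical below 0.1 rad) and (x of case_right_center in the frame of stand between -0.02 and 0.02 m and y of case_right_center in the frame of stand between -0.086 and -0.062 m and z of case_right_center in the frame of stand between 0.05 and 0.062 m and angle between case_right_center's own z axis and vertical below 0.1 rad)) or ((x of case_right_center in the frame of dock between -0.008 and 0.008 m and y of case_right_center in the frame of dock between -0.015 and 0.015 m and z of case_right_center in the frame of dock between 0.052 and 0.064 m and angle between case_right_center's own z axis and vertical below 0.1 rad and contact force between case_right and dock above 2.6 N) and (x of case_left_center in the frame of stand between -0.02 and 0.02 m and y of case_left_center in the frame of stand between 0.062 and 0.086 m and z of case_left_center in the frame of stand between 0.05 and 0.062 m and angle between case_left_center's own z axis and vertical below 0.1 rad) and (x of case_middle_center in the frame of stand between -0.02 and 0.02 m and y of case_middle_center in the frame of stand between -0.012 and 0.012 m and z of case_middle_center in the frame of stand between 0.05 and 0.062 m and angle between case_middle_center's own z axis and vertical below 0.1 rad))) and linear speed of each of case_left, case_middle, case_right below 0.03 m/s); the robot touches nothing.
It fails at once if a bystander (bottle, beaker, tip box, vial rack, wrench or mouse) is shifted by more than 30 mm or knocked over (distance of any of bottle1_center, bottle2_center, beaker_center, tipbox_center, vialrack_center, wrench_grip, mouse_center from where it was at the start of the episode above 0.03 m).
It fails at once if a case is tipped more than about 35 degrees from upright (angle between any of case_left_center, case_middle_center, case_right_center's own z axis and vertical above 0.6 rad).
It fails at once if a case is dropped or knocked away: it moves faster than 0.5 m/s without the fingers holding it ((contact force between the fingers and case_left below 0.05 N and linear speed of case_left above 0.5 m/s) or (contact force between the fingers and case_middle below 0.05 N and linear speed of case_middle above 0.5 m/s) or (contact force between the fingers and case_right below 0.05 N and linear speed of case_right above 0.5 m/s)).
It also fails if it takes over 72 s, if anything falls off the work surface, if the arm or the gripper's body presses on something with over 40 N, if the wrist force passes 120 N, or if a joint passes its speed limit or range.

## Working session

There is one attempt and no reset: what is moved stays moved. The work goes in short steps, Python scripts to look and compute and a tool call to move; the robot and the scene stay as the last step left them, time stands still between calls to the robot, and variables do not carry over. Pictures are saved under pics/ and viewed, about 8 in all and at most 12, crops included, and the job is handed in when it is done.

Besides the shell and the picture viewer there is one more tool, called after "Emit:" by a JSON object that holds its "name" and its "arguments". move_arm: Moves the arm, as the interface text tells. Shifts and turns lie within -1 to 1; 1 stands for 800 mm of shift or 6 degrees of turn. Its arguments: {"type":"object","properties":{"commands":{"type":"string"},"fingers":{"type":"number"},"force":{"type":"number"}},"required":["commands"]}

```bash
mkdir -p pics
cat > h.py <<'E'
import numpy as np, cv2
from rig import robot
def grab(n,save=None):
    f=robot.grab_frame(n)
    if save: cv2.imwrite('pics/'+save,f['img'])
    np.savez('cam_'+n,img=f['img'],K=f['intrinsics'],D=np.array(f['distortion'],float),r=np.array(f['rvec'],float),t=np.array(f['tvec'],float))
def cam(n): return np.load('cam_'+n+'.npz')
def ray(c,uv,z):
    "pixels -> points on plane z"
    p=cv2.undistortPoints(np.array(uv,float).reshape(-1,1,2),c['K'],c['D']).reshape(-1,2)
    R=cv2.Rodrigues(c['r'])[0]; o=-R.T@c['t'].ravel()
    d=np.c_[p,np.ones(len(p))]@R
    return o+d*((z-o[2])/d[:,2])[:,None]
def proj(c,P): return cv2.projectPoints(np.array(P,float).reshape(-1,1,3),c['r'],c['t'],c['K'],c['D'])[0].reshape(-1,2)
E
python3 - <<'E'
from h import *
grab('side','side0.png');grab('top','top0.png')
for n in('side','top'):
    c=cam(n);R=cv2.Rodrigues(c['r'])[0];print(n,-R.T@c['t'].ravel(),R[2])
print(robot.read_state())
E
```

```text
side [-0.25437953  0.50045828  0.78779251] [ 0.69014659 -0.37924963 -0.61633384]
top [0.42069207 0.0567256  1.30804553] [ 0.08490874 -0.01559177 -0.99626673]
{'time_s': 0.1, 'q': array([-6.97112204e+01,  5.26038504e+00,  7.05739096e+01,  1.29558457e-03,
        1.04268002e+02, -3.25057200e+00]), 'joint_vel': array([-0.06050841, -0.19522475, -0.04466399, -0.06727437,  0.02522724,
        0.03035783]), 'effort': array([ 3.93454480e-03, -4.60215640e+01, -4.19218433e+01,  1.21987100e-04,
        1.05914069e-02, -1.32901724e-05]), 'position': array([ 0.23952097, -0.54982426,  0.2202579 ]), 'ee_rot': array([-1.79897939e+02, -7.05465006e-03,  2.35396635e+01]), 'force': array([ 0.1362026 ,  0.96628534, -0.13590398]), 'ft_torque': array([-0.00989868, -0.009627  ,  0.02746817]), 'grip_width': 0.08571182635279628}
```

View pics/top0.png

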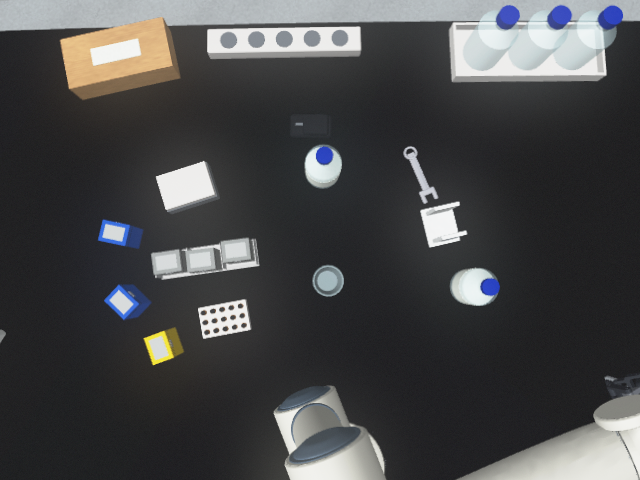

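View pics/side0.png

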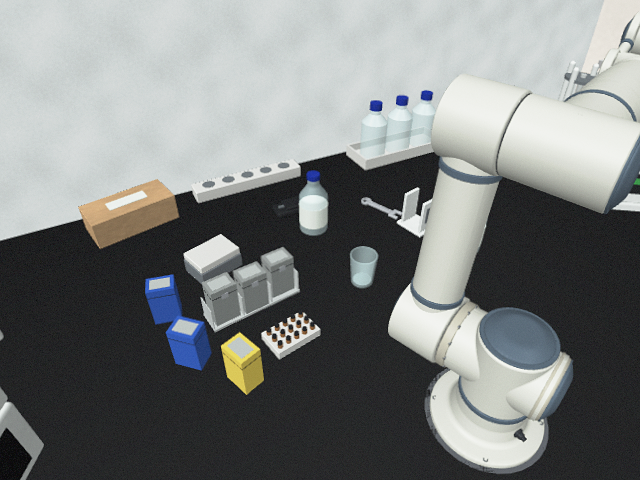

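Top view: three grey cases at (167,262), (202,259), (237,250) in the stand. Look-alikes: blue at (115,233) and (122,302), yellow at (160,347), which I reject by colour. White dock at (441,224). Side view: cases at about (221,300), (252,287), (279,273). The dock at (415,215) is partly hidden by the arm. Next is one close crop of the stand and dock.

Run:
```python
from h import *
im=cam('top')['img']
a=cv2.resize(im[222:292,140:272],None,fx=6,fy=6,interpolation=cv2.INTER_CUBIC)
b=cv2.resize(im[192:254,412:476],None,fx=2.8,fy=2.8,interpolation=cv2.INTER_CUBIC)
b=cv2.resize(im[194:254,412:476],(192,180),interpolation=cv2.INTER_CUBIC)
s=cam('side')['img'];d=cv2.resize(s[240:335,195:305],(208,180),interpolation=cv2.INTER_CUBIC)
e=cv2.resize(s[175:240,385:450],(180,180),interpolation=cv2.INTER_CUBIC)
o=np.zeros((600,792,3),np.uint8);o[:420]=a;o[420:,:192]=b;o[420:,200:408]=d;o[420:,420:600]=e
cv2.imwrite('pics/crop.png',o)
```

```text
(no output)
```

View pics/crop.png

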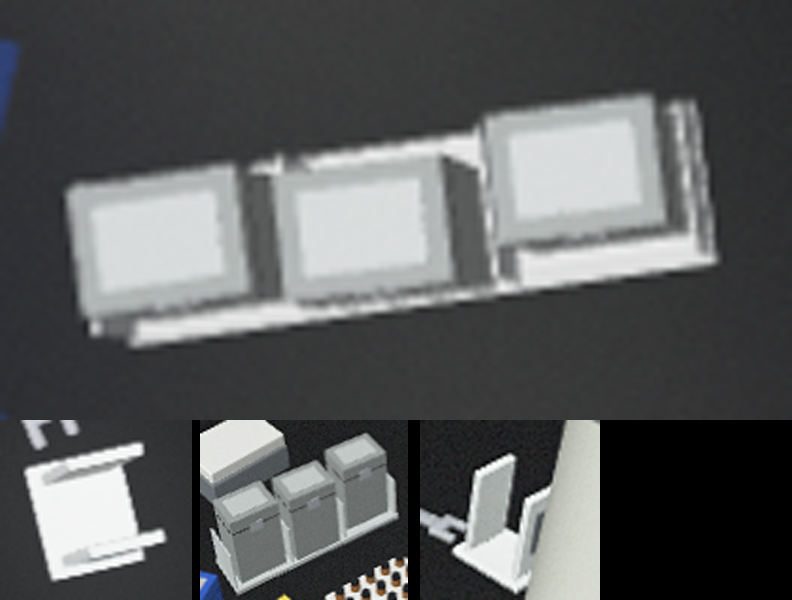

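Run:
```python
from h import *
c=cam('top');g=cv2.cvtColor(c['img'],cv2.COLOR_BGR2GRAY)
u=cv2.resize(g,None,fx=4,fy=4,interpolation=cv2.INTER_CUBIC)
def comps(th,x0,y0,x1,y1,amin,z):
    m=np.zeros_like(u);m[y0*4:y1*4,x0*4:x1*4]=(u[y0*4:y1*4,x0*4:x1*4]>th)*255
    for k in cv2.findContours(m,cv2.RETR_EXTERNAL,cv2.CHAIN_APPROX_NONE)[0]:
        if cv2.contourArea(k)<amin*16: continue
        box=(cv2.boxPoints(cv2.minAreaRect(k))+.5)/4-.5
        P=ray(c,box,z);cen=P.mean(0)
        e=P[1]-P[0];f=P[2]-P[1]
        print(th,'px',box.mean(0).round(1),'cen',cen.round(4),'len',np.linalg.norm(e).round(4),np.linalg.norm(f).round(4),'ang',np.degrees(np.arctan2(e[1],e[0])).round(1),np.degrees(np.arctan2(f[1],f[0])).round(1))
for th in(190,200,207,214): comps(th,145,230,262,280,150,.106)
print('dock')
for th in (120,150,180): comps(th,415,198,470,252,300,.008)
fr=lambda p:(np.array(p,float)/6+[140,222])-.4
S=ray(c,fr([(133,345),(717,262)]),.006);print('front edge',S,np.linalg.norm(S[1]-S[0]))
fd=lambda p:np.array(p,float)/3+[412,194]-[0,140]-.3
D=ray(c,fd([(25,468),(55,580)]),.008);print('dock left edge',D,np.linalg.norm(D[1]-D[0]))
T=ray(c,fd([(143,447),(164,537)]),.104);print('cheek tops right end mid',T,np.linalg.norm(T[1]-T[0]))
```

```text
190 px [165.9 261.6] cen [0.4714 0.3593 0.106 ] len 0.0467 0.0326 ang -83.0 -172.0
190 px [199.8 259.4] cen [0.4746 0.287  0.106 ] len 0.0468 0.0331 ang -83.6 -172.8
190 px [235.2 249.8] cen [0.4936 0.2114 0.106 ] len 0.0467 0.033 ang -83.8 -173.3
200 px [165.9 261.7] cen [0.4713 0.3593 0.106 ] len 0.0449 0.0306 ang -82.8 -171.8
200 px [199.8 259.4] cen [0.4746 0.287  0.106 ] len 0.0446 0.0311 ang -84.0 -173.3
200 px [235.2 249.8] cen [0.4936 0.2113 0.106 ] len 0.0448 0.0309 ang -84.0 -173.6
207 px [165.9 261.6] cen [0.4714 0.3593 0.106 ] len 0.0437 0.0294 ang -83.2 -172.1
207 px [199.8 259.4] cen [0.4746 0.287  0.106 ] len 0.0435 0.0296 ang -84.0 -173.3
207 px [235.2 249.8] cen [0.4935 0.2112 0.106 ] len 0.0438 0.0296 ang -83.6 -173.1
214 px [165.9 261.6] cen [0.4714 0.3591 0.106 ] len 0.0423 0.0281 ang -83.0 -172.0
214 px [199.9 259.4] cen [0.4746 0.2867 0.106 ] len 0.0428 0.0284 ang -84.3 -173.5
214 px [235.2 249.8] cen [0.4935 0.2113 0.106 ] len 0.0427 0.0284 ang -84.0 -173.6
dock
120 px [443.6 223.9] cen [ 0.5497 -0.2608  0.008 ] len 0.0967 0.0925 ang -77.6 -168.9
150 px [443.6 224. ] cen [ 0.5496 -0.2608  0.008 ] len 0.0955 0.0916 ang -77.6 -168.9
180 px [443.6 224. ] cen [ 0.5496 -0.2608  0.008 ] len 0.0944 0.0904 ang -77.6 -168.9
front edge [[0.43557803 0.39392218 0.006     ]
 [0.4627589  0.16955198 0.006     ]] 0.2260105824840671
dock left edge [[ 0.58391036 -0.20670164  0.008     ]
 [ 0.496304   -0.22671771  0.008     ]] 0.08986388225802858
cheek tops right end mid [[ 0.58547283 -0.27357173  0.104     ]
 [ 0.51996653 -0.28591773  0.104     ]] 0.06665957498915202
```

Stand front edge 226 mm, yaw 6.9°, centre (0.480, 0.2855); the case label centres agree with the bays within 5 mm. Dock: left base edge 90 mm, yaw 12.9°, centre about (0.548, -0.253). The sizes match, so now the approach, via a row helper.

```bash
cat >> h.py <<'E'
def plan(p0,y0,p1,y1,n):
    p0=np.array(p0);st=(np.array(p1)-p0)/n;dy=(y1-y0)/n;out=[];pc=p0.copy();y=y0
    for i in range(n):
        want=p0+st*(i+1)-pc;a=np.radians(y)
        R=np.array([[np.cos(a),np.sin(a),0],[np.sin(a),-np.cos(a),0],[0,0,-1]])
        s=np.round(R.T@want/.8,3);t=round(-dy/6,3);out.append('%g %g %g %g'%(*s,t));pc=pc+R@s*.8;y-=t*6
    print('; '.join(out));print('end',pc.round(4),round(y,2));return pc,y
E
python3 - <<'E'
from h import *
p,y=plan([.24,-.55,.221],23.54,[.36,-.08,.33],23.54+72,12)
plan(p,y,[.4714,.3593,.22],96.9,11)
s=cam('side');print(proj(s,[[.5484,-.2528,.008]]))
E
```

```text
0.031 -0.04 -0.011 -1; 0.035 -0.036 -0.012 -1; 0.039 -0.033 -0.011 -1; 0.041 -0.028 -0.011 -1; 0.045 -0.024 -0.012 -1; 0.047 -0.019 -0.011 -1; 0.048 -0.014 -0.011 -1; 0.05 -0.009 -0.012 -1; 0.051 -0.004 -0.011 -1; 0.05 0.002 -0.012 -1; 0.05 0.007 -0.011 -1; 0.049 0.012 -0.011 -1
end [ 0.36   -0.0801  0.3298] 95.54
0.048 0.017 0.012 -0.021; 0.049 0.018 0.013 -0.021; 0.048 0.018 0.012 -0.021; 0.049 0.017 0.013 -0.021; 0.048 0.018 0.012 -0.021; 0.048 0.018 0.013 -0.021; 0.049 0.018 0.012 -0.021; 0.048 0.018 0.013 -0.021; 0.048 0.019 0.012 -0.021; 0.048 0.018 0.013 -0.021; 0.048 0.018 0.012 -0.021
end [0.471  0.3592 0.2202] 96.93
[[415.32989802 223.07372106]]
```

Emit:
{"name": "move_arm", "arguments": {"commands": "0.031 -0.04 -0.011 -1; 0.035 -0.036 -0.012 -1; 0.039 -0.033 -0.011 -1; 0.041 -0.028 -0.011 -1; 0.045 -0.024 -0.012 -1; 0.047 -0.019 -0.011 -1; 0.048 -0.014 -0.011 -1; 0.05 -0.009 -0.012 -1; 0.051 -0.004 -0.011 -1; 0.05 0.002 -0.012 -1; 0.05 0.007 -0.011 -1; 0.049 0.012 -0.011 -1", "fingers": 0, "force": 50}}

```text
time_s: 1.6
position: [0.3596, -0.0789, 0.3301]
ee_rot: [-180.0, -0.0, 95.7]
force: [0.4, -0.4, -0.0]
grip_width: 0.0854
```

Emit:
{"name": "move_arm", "arguments": {"commands": "0.048 0.017 0.012 -0.021; 0.049 0.018 0.013 -0.021; 0.048 0.018 0.012 -0.021; 0.049 0.017 0.013 -0.021; 0.048 0.018 0.012 -0.021; 0.048 0.018 0.013 -0.021; 0.049 0.018 0.012 -0.021; 0.048 0.018 0.013 -0.021; 0.048 0.019 0.012 -0.021; 0.048 0.018 0.013 -0.021; 0.048 0.018 0.012 -0.021; 0 0 0 0"}}

```text
time_s: 3.1
position: [0.4699, 0.3608, 0.2171]
ee_rot: [-179.7, 0.1, 97.1]
force: [-0.0, -0.8, -0.4]
grip_width: 0.0853
```

Run:
```python
from h import *
print(robot.read_state()['position'])
grab('side','side1.png')
s=cam('side')['img']
o=np.zeros((600,800,3),np.uint8)
o[:600,:480]=cv2.resize(s[215:340,190:290],(480,600),interpolation=cv2.INTER_CUBIC)
o[:320,480:]=cv2.resize(s[175:255,385:465],(320,320),interpolation=cv2.INTER_CUBIC)
cv2.imwrite('pics/c1.png',o)
```

```text
[0.46993722 0.36077636 0.21714576]
```

View pics/c1.png

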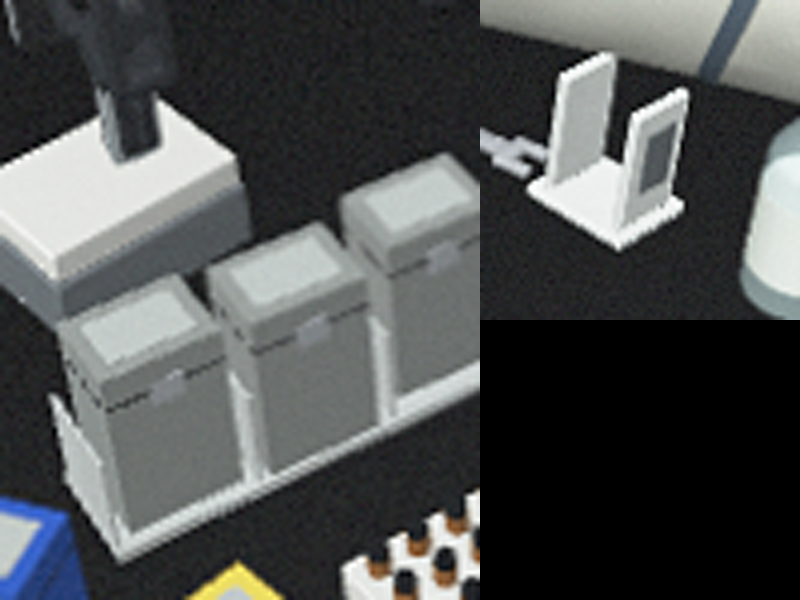

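The crop shows the gripper above the stand near the left case (label at crop (138,325)). The dock's base corners are at crop (528,188), (618,245), (685,208), and its cheeks are clear. I'll compare these with the top-view measurement.

Run:
```python
from h import *
c=cam('side');f=lambda p:(np.array(p,float)-[480,0])/4+[385,175]-.4
B=ray(c,f([(528,186),(618,240),(685,205)]),.008);print(B.round(4));print(np.linalg.norm(B[1]-B[0]),np.linalg.norm(B[2]-B[1]),'cen',((B[0]+B[2])/2).round(4),np.degrees(np.arctan2(*(B[0]-B[1])[1::-1])),np.degrees(np.arctan2(*(B[2]-B[1])[1::-1])))
for z in(.104,.112):
    T=ray(c,f([(630,113),(688,90),(558,72),(612,54)]),z);print(z,T.round(4).tolist(),np.linalg.norm(T[1]-T[0]),T.mean(0))
# beaker/bystander heights around; tipbox etc. coarse positions from top
t=cam('top')
for n,uv,z in[('vial',(225,319),.037),('tip',(187,186),.06),('beaker',(328,281),.08),('b1',(323,157),.18),('b2',(489,287),.18),('blue1',(114,233),.1),('blue2',(122,302),.1),('yel',(159,347),.1),('wr',(420,180),.02)]:print(n,ray(t,uv,z).round(3))
```

```text
[[ 0.5822 -0.2097  0.008 ]
 [ 0.499  -0.228   0.008 ]
 [ 0.5093 -0.2978  0.008 ]]
0.08514404588273221 0.07047898280161462 cen [ 0.5458 -0.2537  0.008 ] 12.465252444381226 -81.58812607958974
0.104 [[0.516, -0.2348, 0.104], [0.5201, -0.2894, 0.104], [0.5812, -0.2222, 0.104], [0.5827, -0.2714, 0.104]] 0.054766449308717706 [ 0.54998755 -0.25446691  0.104     ]
0.112 [[0.507, -0.2262, 0.112], [0.511, -0.2802, 0.112], [0.5714, -0.2138, 0.112], [0.5729, -0.2624, 0.112]] 0.05412571167383451 [ 0.5405769  -0.24563469  0.112     ]
vial [[0.343 0.245 0.037]]
tip [[0.641 0.324 0.06 ]]
beaker [[0.423 0.014 0.08 ]]
b1 [[0.674 0.022 0.18 ]]
b2 [[ 0.403 -0.305  0.18 ]]
blue1 [[0.535 0.473 0.1  ]]
blue2 [[0.388 0.455 0.1  ]]
yel [[0.291 0.376 0.1  ]]
wr [[ 0.652 -0.207  0.02 ]]
```

Emit:
{"name": "move_arm", "arguments": {"commands": "-0.002 0.002 0.03 0; 0 0 0.03 0; 0 0 0.03 0; 0 0 0.03 0; 0 0 0.03 0; 0 0 0.02 0; 0 0 0.01 0; 0 0 0 0"}}

```text
time_s: 4.15
position: [0.4725, 0.3574, 0.0766]
ee_rot: [-180.0, 0.0, 96.9]
force: [-1.3, -0.0, 0.4]
grip_width: 0.0852
```

Emit:
{"name": "move_arm", "arguments": {"commands": "0 0 0 0; 0 0 0 0; 0 0 0 0; 0 0 0 0; 0 0 0 0; 0 0 0 0", "fingers": 255}}

```text
time_s: 4.9
position: [0.4728, 0.358, 0.0776]
ee_rot: [179.9, -0.1, 96.9]
force: [-0.9, 0.1, 5.4]
grip_width: 0.0447
```

Emit:
{"name": "move_arm", "arguments": {"commands": "0 0 -0.01 0; 0 0 -0.02 0; 0 0 -0.03 0; 0 0 -0.03 0; 0 0 -0.03 0; 0 0 -0.03 0; 0 0 -0.015 0; 0 0 0 0; 0 0 0 0"}}

```text
time_s: 6.02
position: [0.4722, 0.3574, 0.2072]
ee_rot: [-179.9, 0.1, 96.9]
force: [-0.5, -0.1, -1.8]
grip_width: 0.0453
```

Emit:
{"name": "move_arm", "arguments": {"commands": "0.02 0 0 0; 0.02 0 0 0; 0.02 0 0 0; 0 0 0 0; 0 0 0 0"}}

```text
time_s: 6.65
position: [0.4666, 0.4054, 0.2084]
ee_rot: [-180.0, 0.0, 96.9]
force: [0.2, 1.2, -0.4]
grip_width: 0.0451
```

Emit:
{"name": "move_arm", "arguments": {"commands": "-0.03 0 0 0; -0.03 0 0 0; -0.03 0 0 0; -0.03 0 0 0; 0 0 0 0; 0 0 0 0"}}

```text
time_s: 7.4
position: [0.4784, 0.3097, 0.2087]
ee_rot: [180.0, -0.0, 96.9]
force: [0.1, 0.4, -1.1]
grip_width: 0.0446
```

Emit:
{"name": "move_arm", "arguments": {"commands": "0.03 0 0 0; 0.03 0 0 0; 0 0 0 0; 0 0 0 0"}}

```text
time_s: 7.9
position: [0.4723, 0.358, 0.2082]
ee_rot: [-180.0, 0.0, 97.0]
force: [-0.0, -0.1, -1.5]
grip_width: 0.0446
```

Emit:
{"name": "move_arm", "arguments": {"commands": "0 0 0.03 0; 0 0 0.035 0; 0 0 0.035 0; 0 0 0.03 0; 0 0 0.02 0; 0 0 0.01 0; 0 0 0.004 0; 0 0 0 0; 0 0 0 0"}}

```text
time_s: 9.02
position: [0.4729, 0.3579, 0.0782]
ee_rot: [179.9, -0.0, 96.9]
force: [-0.3, -0.2, -1.2]
grip_width: 0.045
```

Emit:
{"name": "move_arm", "arguments": {"commands": "0 0 0 0; 0 0 0 0; 0 0 0 0; 0 0 0 0; 0 0 0 0; 0 0 -0.02 0; 0 0 -0.04 0; 0 0 -0.05 0; -0.01 0 -0.01 0", "fingers": 0}}

```text
time_s: 10.15
position: [0.4746, 0.3507, 0.1785]
ee_rot: [179.6, -0.2, 97.0]
force: [1.1, -0.7, 0.7]
grip_width: 0.0853
```

Emit:
{"name": "move_arm", "arguments": {"commands": "-0.03 -0.004 0 0; -0.03 -0.004 0 0; -0.019 -0.002 0 0; 0 0 0 0; 0 0 0.03 0; 0 0 0.04 0; 0 0 0.03 0; 0 0 0.02 0; 0 0 0 0; 0 0 0 0"}}

```text
time_s: 11.4
position: [0.4736, 0.2865, 0.0785]
ee_rot: [179.9, -0.0, 96.9]
force: [-0.2, 0.2, -0.0]
grip_width: 0.0856
```

Emit:
{"name": "move_arm", "arguments": {"commands": "0 0 0 0; 0 0 0 0; 0 0 0 0; 0 0 0 0; 0 0 0 0; 0 0 0 0", "fingers": 255}}

```text
time_s: 12.15
position: [0.4738, 0.2863, 0.0785]
ee_rot: [179.9, -0.0, 96.9]
force: [1.1, -0.2, 6.3]
grip_width: 0.0449
```

Emit:
{"name": "move_arm", "arguments": {"commands": "0 0 -0.01 0; 0 0 -0.02 0; 0 0 -0.03 0; 0 0 -0.03 0; 0 0 -0.03 0; 0 0 -0.03 0; 0 0 -0.015 0; 0 0 0 0; 0 0 0 0"}}

```text
time_s: 13.28
position: [0.4727, 0.2858, 0.2079]
ee_rot: [-179.9, 0.0, 96.9]
force: [0.1, -0.1, -4.6]
grip_width: 0.045
```

Emit:
{"name": "move_arm", "arguments": {"commands": "0.02 0 0 0; 0.02 0 0 0; 0.02 0 0 0; 0 0 0 0; 0 0 0 0"}}

```text
time_s: 13.9
position: [0.4673, 0.3337, 0.2092]
ee_rot: [-180.0, 0.0, 96.9]
force: [-0.8, 0.3, -3.7]
grip_width: 0.045
```

Emit:
{"name": "move_arm", "arguments": {"commands": "-0.03 0 0 0; -0.03 0 0 0; -0.03 0 0 0; -0.03 0 0 0; 0 0 0 0; 0 0 0 0"}}

```text
time_s: 14.65
position: [0.4789, 0.2385, 0.2095]
ee_rot: [180.0, -0.0, 96.9]
force: [-0.5, 1.1, -4.3]
grip_width: 0.0448
```

Emit:
{"name": "move_arm", "arguments": {"commands": "0.03 0 0 0; 0.03 0 0 0; 0 0 0 0; 0 0 0 0; 0 0 0 0"}}

```text
time_s: 15.28
position: [0.4732, 0.2857, 0.2093]
ee_rot: [180.0, 0.0, 96.9]
force: [0.6, 0.6, -4.2]
grip_width: 0.0448
```

Emit:
{"name": "move_arm", "arguments": {"commands": "0 0 0.03 0; 0 0 0.035 0; 0 0 0.035 0; 0 0 0.03 0; 0 0 0.02 0; 0 0 0.01 0; 0 0 0.005 0; 0 0 0 0; 0 0 0 0"}}

```text
time_s: 16.4
position: [0.4737, 0.2863, 0.0785]
ee_rot: [179.9, -0.0, 96.9]
force: [0.6, 0.2, -0.0]
grip_width: 0.0448
```

Emit:
{"name": "move_arm", "arguments": {"commands": "0 0 0 0; 0 0 0 0; 0 0 0 0; 0 0 0 0; 0 0 0 0; 0 0 -0.02 0; 0 0 -0.04 0; 0 0 -0.05 0; -0.01 0 -0.01 0", "fingers": 0}}

```text
time_s: 17.52
position: [0.4754, 0.2789, 0.1783]
ee_rot: [179.6, -0.1, 97.0]
force: [-0.1, -0.0, -0.1]
grip_width: 0.0854
```

Emit:
{"name": "move_arm", "arguments": {"commands": "-0.03 0.004 0 0; -0.03 0.005 0 0; -0.026 0.004 0 0; 0 0 0 0; 0 0 0.03 0; 0 0 0.04 0; 0 0 0.03 0; 0 0 0.02 0; 0 0 0 0; 0 0 0 0"}}

```text
time_s: 18.77
position: [0.4932, 0.2114, 0.0785]
ee_rot: [179.9, -0.0, 96.9]
force: [-0.2, 0.2, 0.6]
grip_width: 0.0849
```

Emit:
{"name": "move_arm", "arguments": {"commands": "0 0 0 0; 0 0 0 0; 0 0 0 0; 0 0 0 0; 0 0 0 0; 0 0 0 0", "fingers": 255}}

```text
time_s: 19.52
position: [0.4934, 0.2112, 0.0783]
ee_rot: [179.9, -0.0, 96.9]
force: [1.4, -0.3, 6.0]
grip_width: 0.0453
```

Emit:
{"name": "move_arm", "arguments": {"commands": "0 0 -0.01 0; 0 0 -0.02 0; 0 0 -0.03 0; 0 0 -0.03 0; 0 0 -0.03 0; 0 0 -0.03 0; 0 0 -0.015 0; 0 0 0 0; 0 0 0 0"}}

```text
time_s: 20.65
position: [0.4923, 0.2109, 0.208]
ee_rot: [-179.9, 0.0, 96.9]
force: [-0.1, -0.0, -2.1]
grip_width: 0.0451
```

Emit:
{"name": "move_arm", "arguments": {"commands": "0.02 0 0 0; 0.02 0 0 0; 0.02 0 0 0; 0 0 0 0; 0 0 0 0"}}

```text
time_s: 21.28
position: [0.4869, 0.2588, 0.2092]
ee_rot: [-180.0, 0.0, 97.0]
force: [-0.7, 0.1, -1.4]
grip_width: 0.0448
```

Emit:
{"name": "move_arm", "arguments": {"commands": "-0.03 0 0 0; -0.03 0 0 0; -0.03 0 0 0; -0.03 0 0 0; 0 0 0 0; 0 0 0 0"}}

```text
time_s: 22.02
position: [0.4985, 0.1634, 0.2094]
ee_rot: [180.0, -0.0, 96.9]
force: [-0.2, 0.2, -1.1]
grip_width: 0.045
```

Emit:
{"name": "move_arm", "arguments": {"commands": "0.03 0 0 0; 0.03 0 0 0; 0 0 0 0; 0 0 0 0; 0 0 0 0"}}

```text
time_s: 22.65
position: [0.4928, 0.2106, 0.2093]
ee_rot: [180.0, 0.0, 96.9]
force: [0.4, 0.1, -1.5]
grip_width: 0.0449
```

Emit:
{"name": "move_arm", "arguments": {"commands": "0 0 0.03 0; 0 0 0.035 0; 0 0 0.035 0; 0 0 0.03 0; 0 0 0.02 0; 0 0 0.01 0; 0 0 0.005 0; 0 0 0 0; 0 0 0 0"}}

```text
time_s: 23.78
position: [0.4933, 0.2112, 0.0783]
ee_rot: [179.9, -0.0, 96.9]
force: [-0.4, 0.1, 0.9]
grip_width: 0.045
```

Emit:
{"name": "move_arm", "arguments": {"commands": "0 0 0 0; 0 0 0 0; 0 0 0 0; 0 0 0 0; 0 0 0 0; 0 0 -0.02 0; 0 0 -0.04 0; 0 0 -0.05 0; 0 0 -0.01 0", "fingers": 0}}

```text
time_s: 24.9
position: [0.4941, 0.2115, 0.1783]
ee_rot: [179.6, -0.1, 96.9]
force: [0.2, -0.7, 0.2]
grip_width: 0.0857
```

Run:
```python
from h import *
grab('top','top2.png');grab('side','side2.png')
t=cam('top')['img'];s=cam('side')['img']
o=np.zeros((600,800,3),np.uint8)
o[:300]=cv2.resize(t[195:345,90:490],(800,300),interpolation=cv2.INTER_CUBIC)
o[300:]=cv2.resize(s[200:350,160:360],(800,300),interpolation=cv2.INTER_CUBIC)
cv2.imwrite('pics/c2.png',o)
```

```text
(no output)
```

View pics/c2.png

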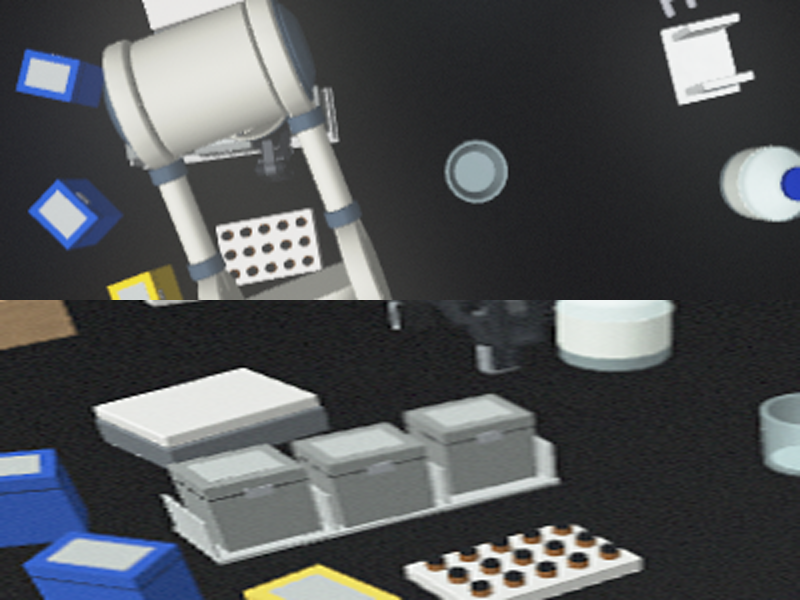

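The picture shows all three cases upright in their bays (side crop: left (245,490), middle (360,465), right (470,435)), with the rack and the look-alikes where they were. Lift forces were 1.5, 4.2 and 1.5 N, so the middle case is the full one. I'll pick it up, set it on the free bench at (0.54, -0.09) and regrip it across its 60 mm.

Run:
```python
from h import *
plan([.4732,.2857,.209],96.9,[.54,-.09,.209],102.7,12)
```

```text
-0.04 0.002 0 -0.081; -0.039 0.002 0 -0.081; -0.04 0.002 0 -0.081; -0.04 0.001 0 -0.081; -0.04 0.001 0 -0.081; -0.039 0 0 -0.081; -0.04 0 0 -0.081; -0.04 0 0 -0.081; -0.04 -0 0 -0.081; -0.039 -0.001 0 -0.081; -0.04 -0.001 0 -0.081; -0.04 -0.002 0 -0.081
end [ 0.5399 -0.0902  0.209 ] 102.73
```

Emit:
{"name": "move_arm", "arguments": {"commands": "0.03 -0.004 0 0; 0.034 -0.004 0 0; 0.032 -0.004 0 0; 0 0 0 0; 0 0 0.03 0; 0 0 0.04 0; 0 0 0.03 0; 0 0 0.02 0; 0 0 0 0; 0 0 0 0"}}

```text
time_s: 26.25
position: [0.4745, 0.2861, 0.0784]
ee_rot: [179.9, -0.0, 96.9]
force: [-0.1, 0.0, 0.9]
grip_width: 0.0854
```

Emit:
{"name": "move_arm", "arguments": {"commands": "0 0 0 0; 0 0 0 0; 0 0 0 0; 0 0 0 0; 0 0 0 0; 0 0 0 0", "fingers": 255}}

```text
time_s: 27.0
position: [0.4746, 0.2864, 0.0783]
ee_rot: [179.9, -0.0, 96.9]
force: [1.1, -1.0, 5.2]
grip_width: 0.0446
```

Emit:
{"name": "move_arm", "arguments": {"commands": "0 0 -0.01 0; 0 0 -0.02 0; 0 0 -0.03 0; 0 0 -0.03 0; 0 0 -0.03 0; 0 0 -0.03 0; 0 0 -0.015 0; 0 0 0 0; 0 0 0 0"}}

```text
time_s: 28.12
position: [0.4735, 0.2859, 0.2079]
ee_rot: [-179.9, 0.0, 96.9]
force: [0.4, -0.2, -4.1]
grip_width: 0.0453
```

Emit:
{"name": "move_arm", "arguments": {"commands": "-0.03 0.002 0 -0.081; -0.039 0.002 0 -0.081; -0.04 0.002 0 -0.081; -0.04 0.001 0 -0.081; -0.04 0.001 0 -0.081; -0.039 0 0 -0.081; -0.04 0 0 -0.081; -0.04 0 0 -0.081; -0.04 0 0 -0.081; -0.039 -0.001 0 -0.081; -0.04 -0.001 0 -0.081; -0.03 -0.002 0 -0.081"}}

```text
time_s: 29.62
position: [0.5376, -0.0753, 0.2076]
ee_rot: [-179.9, -0.1, 102.7]
force: [-0.1, 1.1, -3.9]
grip_width: 0.0449
```

Emit:
{"name": "move_arm", "arguments": {"commands": "-0.02 0 0 0; 0 0 0.03 0; 0 0 0.035 0; 0 0 0.035 0; 0 0 0.03 0; 0 0 0.02 0; 0 0 0.01 0; 0 0 0.006 0; 0 0 0.002 0; 0 0 0 0; 0 0 0 0"}}

```text
time_s: 31.0
position: [0.5419, -0.0898, 0.0755]
ee_rot: [179.9, 0.0, 102.7]
force: [-0.9, 0.1, -4.0]
grip_width: 0.0448
```

Emit:
{"name": "move_arm", "arguments": {"commands": "0 0 0.002 0; 0 0 0.002 0; 0 0 0 0; 0 0 0 0"}}

```text
time_s: 31.5
position: [0.5418, -0.0898, 0.0723]
ee_rot: [180.0, 0.0, 102.8]
force: [-0.9, -0.7, 0.2]
grip_width: 0.0447
```

Emit:
{"name": "move_arm", "arguments": {"commands": "0 0 0 0; 0 0 0 0; 0 0 0 0; 0 0 0 0; 0 0 -0.03 0; 0 0 -0.04 0; 0 0 -0.05 0; 0 0 0 1; 0 0 0 1; 0 0 0 1; 0 0 0 1; 0 0 0 1", "fingers": 0}}

```text
time_s: 33.0
position: [0.5416, -0.0896, 0.1677]
ee_rot: [180.0, -0.0, 72.6]
force: [0.4, 0.4, 0.1]
grip_width: 0.0854
```

Emit:
{"name": "move_arm", "arguments": {"commands": "0 0 0 1; 0 0 0 1; 0 0 0 1; 0 0 0 1; 0 0 0 1; 0 0 0 1; 0 0 0 1; 0 0 0 1; 0 0 0 1; 0 0 0 1; 0 0 0 0"}}

```text
time_s: 34.38
position: [0.5416, -0.0896, 0.1677]
ee_rot: [180.0, -0.0, 12.8]
force: [0.4, -0.2, 0.9]
grip_width: 0.0856
```

Run:
```python
from h import *
print(robot.read_state()['position'],robot.read_state()['ee_rot'])
grab('top','top3.png');grab('side','side3.png')
t=cam('top')['img'];s=cam('side')['img']
o=np.zeros((600,800,3),np.uint8)
o[:,:400]=cv2.resize(t[160:310,360:460][:,:],(400,600),interpolation=cv2.INTER_CUBIC)
o[:,400:]=cv2.resize(s[150:300,340:440],(400,600),interpolation=cv2.INTER_CUBIC)
cv2.imwrite('pics/c3.png',o)
```

```text
[ 0.54158737 -0.08963965  0.16767711] [ 1.79999315e+02 -2.89743713e-03  1.28085364e+01]
```

View pics/c3.png

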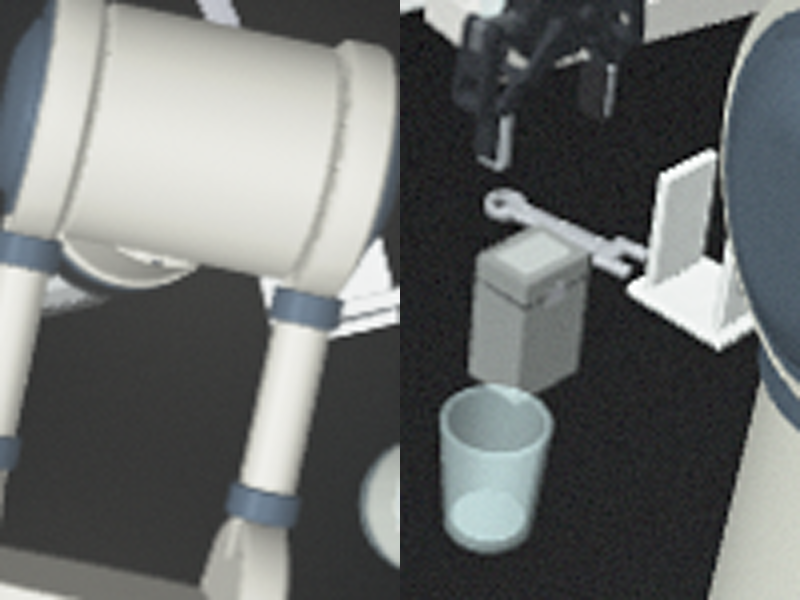

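Side crop: the case stands upright on the bench (label at (545,255)), the gripper is above it, and the beaker and wrench are untouched. I'll regrip, and meanwhile enlarge the dock from the first top picture, where it was unobstructed.

Emit:
{"name": "move_arm", "arguments": {"commands": "0 0 0.03 0; 0 0 0.04 0; 0 0 0.03 0; 0 0 0.015 0; 0 0 0.004 0; 0 0 0 0; 0 0 0 0"}}

```text
time_s: 35.35
position: [0.5422, -0.0898, 0.0738]
ee_rot: [180.0, -0.1, 12.8]
force: [-0.8, -0.3, 0.3]
grip_width: 0.0854
```

Emit:
{"name": "move_arm", "arguments": {"commands": "0 0 0 0; 0 0 0 0; 0 0 0 0; 0 0 0 0; 0 0 0 0", "fingers": 255}}

```text
time_s: 35.98
position: [0.5421, -0.0901, 0.0735]
ee_rot: [179.9, -0.1, 12.7]
force: [-0.0, -2.5, 5.5]
grip_width: 0.0584
```

Run:
```python
from h import *
t=cv2.imread('pics/top0.png')
o=cv2.resize(t[198:253,412:472],None,fx=10,fy=10,interpolation=cv2.INTER_CUBIC)
o=cv2.convertScaleAbs(255*(o/255.)**2.5)
cv2.imwrite('pics/dock.png',o)
```

```text
(no output)
```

View pics/dock.png

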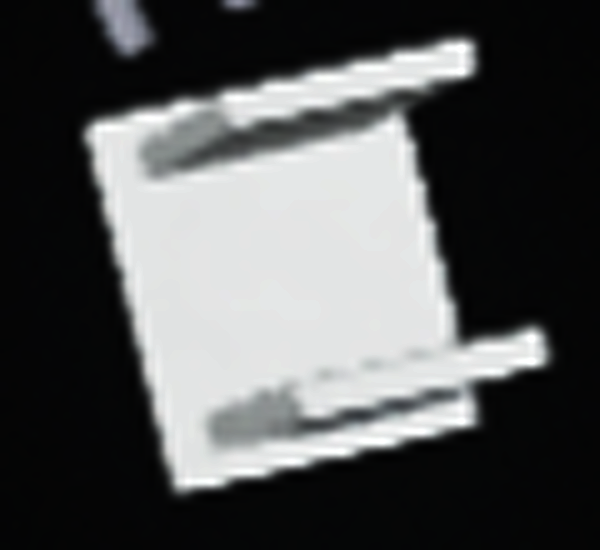

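Run:
```python
from h import *
c=cam('top');f=lambda p:np.array(p,float)/10+[412,198]-.45
B=ray(c,f([(87,125),(178,492),(478,424)]),.008)
print('base',np.linalg.norm(B[1]-B[0]),np.linalg.norm(B[2]-B[1]),'cen',(B[0]+B[2])/2,[np.degrees(np.arctan2(v[1],v[0])) for v in(B[0]-B[1],B[1]-B[2])])
th=np.radians(12.8);X=np.array([np.cos(th),np.sin(th)]);Y=np.array([-X[1],X[0]])
C=np.array([.5477,-.253])
for n,p,z in[('base',[(87,125),(178,492),(478,424)],.008),('upTop',[(470,38),(475,75)],.104),('loTop',[(542,325),(548,362),(293,385),(302,418)],.104),('feet',[(150,180),(205,405),(210,443)],.008)]:
    d=ray(c,f(p),z)[:,:2]-C;print(n,(np.c_[d@X,d@Y]*1000).round(1).tolist())
```

```text
base 0.08793891957065855 0.072283736874663 cen [ 0.54719526 -0.25158929  0.008     ] [np.float64(11.791833375352528), np.float64(101.42263956206874)]
base [[44.7, 36.8], [-43.3, 38.4], [-45.0, -33.9]]
upTop [[35.6, -27.5], [27.5, -26.4]]
loTop [[-28.5, -26.2], [-36.5, -25.3], [-27.9, 29.8], [-35.3, 29.7]]
feet [[28.6, 25.9], [-25.3, 27.0], [-34.1, 28.2]]
```

Run:
```python
from h import *
plan([.5421,-.0901,.2035],12.75,[.5474,-.2515,.2035],12.15,6)
```

```text
-0.006 0.033 0 0.017; -0.007 0.033 0 0.017; -0.006 0.033 0 0.017; -0.006 0.033 0 0.017; -0.006 0.033 0 0.017; -0.006 0.033 0 0.017
end [ 0.5475 -0.2512  0.2035] 12.14
```

Emit:
{"name": "move_arm", "arguments": {"commands": "0 0 -0.01 0; 0 0 -0.02 0; 0 0 -0.03 0; 0 0 -0.03 0; 0 0 -0.03 0; 0 0 -0.03 0; 0 0 -0.015 0; 0 0 0 0; 0 0 0 0"}}

```text
time_s: 37.1
position: [0.5411, -0.0895, 0.2031]
ee_rot: [-179.9, 0.1, 12.8]
force: [-0.2, -0.4, -5.0]
grip_width: 0.0588
```

Emit:
{"name": "move_arm", "arguments": {"commands": "-0.006 0.02 0 0.017; -0.007 0.033 0 0.017; -0.006 0.033 0 0.017; -0.006 0.033 0 0.017; -0.006 0.033 0 0.017; -0.006 0.03 0 0.017; 0 0.016 0 0; 0 0 0 0; 0 0 0 0; 0 0 0 0"}}

```text
time_s: 38.35
position: [0.547, -0.2499, 0.2047]
ee_rot: [-180.0, -0.0, 12.2]
force: [0.0, 1.2, -3.3]
grip_width: 0.0585
```

Run:
```python
from h import *
s=robot.read_state();print(s['position'],s['ee_rot'],s['force'])
grab('side','side4.png')
s=cam('side')['img']
cv2.imwrite('pics/c4.png',cv2.resize(s[140:250,370:490],(654,600),interpolation=cv2.INTER_CUBIC))
```

```text
[ 0.54700356 -0.24986341  0.20468481] [-1.79996704e+02 -1.38994211e-02  1.22113394e+01] [ 0.02343706  1.19120517 -3.34256396]
```

View pics/c4.png

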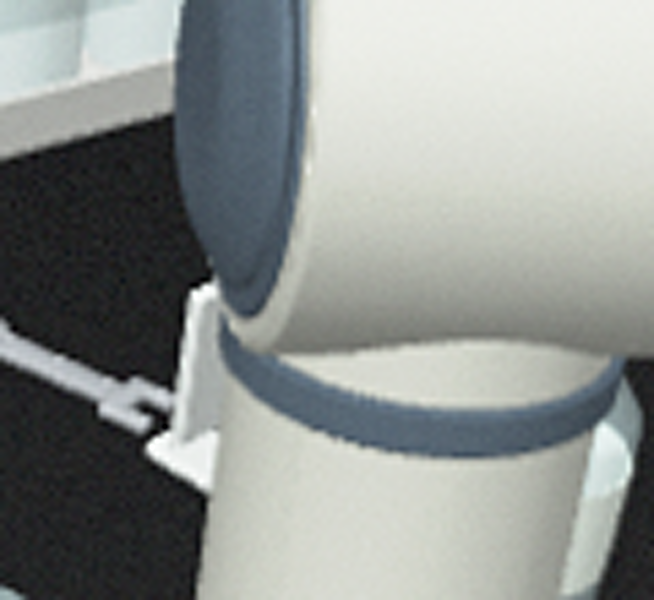

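The arm hides the dock from the side camera here, so I'll go by the measurements and lower in steps, watching the force.

Emit:
{"name": "move_arm", "arguments": {"commands": "0 0.002 0.02 0; 0 0 0.02 0; 0 0 0.01 0; 0 0 0 0; 0 0 0 0"}}

```text
time_s: 39.02
position: [0.5473, -0.2524, 0.165]
ee_rot: [180.0, -0.0, 12.1]
force: [0.7, 0.4, -3.5]
grip_width: 0.0587
```

Emit:
{"name": "move_arm", "arguments": {"commands": "0 0 0.02 0; 0 0 0.02 0; 0 0 0.02 0; 0 0 0.02 0; 0 0 0.01 0; 0 0 0.005 0; 0 0 0 0; 0 0 0 0"}}

```text
time_s: 40.02
position: [0.5476, -0.2525, 0.0893]
ee_rot: [179.9, -0.1, 12.1]
force: [1.1, -0.0, -3.8]
grip_width: 0.0585
```

Emit:
{"name": "move_arm", "arguments": {"commands": "0 0 0.004 0; 0 0 0.003 0; 0 0 0.002 0; 0 0 0 0; 0 0 0 0"}}

```text
time_s: 40.65
position: [0.5473, -0.2523, 0.0816]
ee_rot: [180.0, -0.0, 12.1]
force: [0.0, 1.5, -1.1]
grip_width: 0.0586
```

Emit:
{"name": "move_arm", "arguments": {"commands": "0 0 0.001 0; 0 0 0 0; 0 0 0 0"}}

```text
time_s: 41.02
position: [0.5474, -0.2523, 0.0815]
ee_rot: [180.0, -0.1, 12.1]
force: [-2.8, 1.0, 5.1]
grip_width: 0.0585
```

Emit:
{"name": "move_arm", "arguments": {"commands": "0 0 0 0; 0 0 0 0; 0 0 0 0; 0 0 0 0; 0 0 0 0; 0 0 -0.02 0; 0 0 -0.04 0; 0 0 -0.05 0; 0 0 -0.06 0; 0 0 -0.06 0; 0 0 0 0", "fingers": 0}}

```text
time_s: 42.4
position: [0.5484, -0.2529, 0.272]
ee_rot: [179.6, -0.5, 12.1]
force: [0.3, 0.9, -0.0]
grip_width: 0.0856
```

Emit:
{"name": "move_arm", "arguments": {"commands": "0 -0.03 0 0; 0 -0.05 0 0; 0 -0.05 0 0; 0 -0.05 0 0; 0 -0.05 0 0; 0 -0.05 0 0; 0 -0.05 0 0; 0 -0.03 0 0; 0 0 0 0; 0 0 0 0"}}

```text
time_s: 43.65
position: [0.4866, 0.0287, 0.2643]
ee_rot: [180.0, 0.0, 12.1]
force: [-0.0, -0.5, 0.6]
grip_width: 0.0854
```

Run:
```python
from h import *
grab('top','top5.png');grab('side','side5.png')
t=cam('top')['img'];s=cam('side')['img']
o=np.zeros((600,800,3),np.uint8)
o[:300]=cv2.resize(t[140:320,90:490],(800,300),interpolation=cv2.INTER_CUBIC)
o[300:,:400]=cv2.resize(s[150:270,350:510],(400,300),interpolation=cv2.INTER_CUBIC)
o[300:,400:]=cv2.resize(s[220:340,180:340],(400,300),interpolation=cv2.INTER_CUBIC)
cv2.imwrite('pics/c5.png',o)
```

```text
(no output)
```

View pics/c5.png

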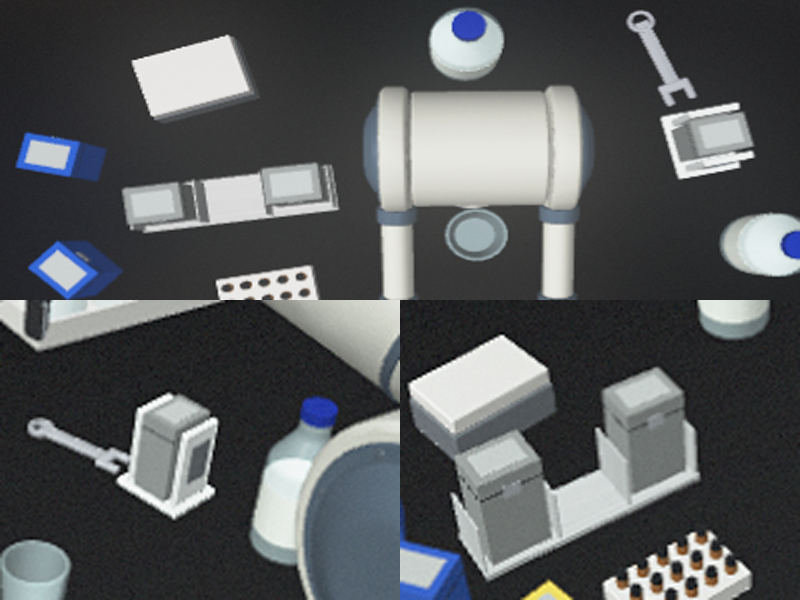

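The case stands between the dock's cheeks (lower-left crop (172,450), top crop (718,132)). Both empties are in their bays and the bystanders look unmoved. Now the numbers.

Run:
```python
from h import *
c=cam('top');g=cv2.resize(cv2.cvtColor(c['img'],cv2.COLOR_BGR2GRAY),None,fx=4,fy=4,interpolation=cv2.INTER_CUBIC)
def lab(x0,y0,x1,y1,z,C,yaw):
    for th in(195,205):
        m=np.zeros_like(g);m[y0*4:y1*4,x0*4:x1*4]=(g[y0*4:y1*4,x0*4:x1*4]>th)*255
        for k in cv2.findContours(m,cv2.RETR_EXTERNAL,cv2.CHAIN_APPROX_NONE)[0]:
            if cv2.contourArea(k)<150*16: continue
            P=ray(c,(cv2.boxPoints(cv2.minAreaRect(k))+.5)/4-.5,z)
            d=P.mean(0)[:2]-C;a=np.radians(yaw)
            print(th,P.mean(0).round(4),'size',np.linalg.norm(P[1]-P[0]).round(3),np.linalg.norm(P[2]-P[1]).round(3),'in frame mm',(1e3*d@np.array([[np.cos(a),-np.sin(a)],[np.sin(a),np.cos(a)]])).round(1))
lab(435,205,462,232,.108,np.array([.5472,-.2515]),12.1)
lab(150,232,185,275,.106,np.array([.4799,.2855]),6.9)
lab(220,235,255,270,.106,np.array([.4799,.2855]),6.9)
```

```text
195 [ 0.548  -0.2512  0.108 ] size 0.043 0.029 in frame mm [0.9 0.1]
205 [ 0.5483 -0.2515  0.108 ] size 0.041 0.027 in frame mm [ 1.1 -0.2]
195 [0.4716 0.3591 0.106 ] size 0.044 0.03 in frame mm [ 0.6 74.1]
205 [0.4718 0.3589 0.106 ] size 0.042 0.028 in frame mm [ 0.8 73.9]
195 [0.4936 0.2113 0.106 ] size 0.044 0.03 in frame mm [  4.7 -75.3]
205 [0.4937 0.2113 0.106 ] size 0.043 0.028 in frame mm [  4.7 -75.3]
```

All within tolerance and the robot is clear of everything, so I'm handing in.

```bash
python3 -c "
from rig import robot
print(robot.close_job(), robot.read_state()['time_s'])"
```

```text
the job is handed in; nothing more can be done
the job is handed in; nothing more can be done
```

The full case was the middle one, and it now stands in the white dock. The two empties are back in their own bays. I handed the job in at about 44 s of the 72 s allowed; no verdict was reported.

- **Which case is full:** I lifted each case about 13 cm, left, middle, then right, and swung it about 48 mm each way along the row. The lift forces were about 1.5 N, 4.2 N and 1.5 N. I judged by weight alone, since rattle was not clear in the force readings.
- **Moving it:** I set the middle case on free bench, regripped it across its 60 mm side, and lowered it into the dock.
- **Last checks, from the top camera:**

| Case | Location | Offset from middle, x | Offset from middle, y |
|---|---|---|---|
| Middle (full) | Dock | +1 mm | 0 mm |
| Left (empty) | Left bay | +1 mm | 0 mm |
| Right (empty) | Right bay | +5 mm | -1 mm |

- **By eye:** All three cases look upright, and the bystanders visible in the last pictures look unmoved. The mouse was outside those crops, so I did not check it.
- **Weaker points:** The arm hid the dock from the side camera during the lowering, so I relied on measurements and force there. My readings of the dock's position and yaw differed by 2–4 mm and about 1°.

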